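# Snap the copper shade onto the lamp holder

## Task

Fit the copper shade to the bare lamp: pick it up by its black collar, bring it over the lamp holder with the oblong hole in line with the oblong holder, and press it slowly straight down, firmly but without dropping, hammering or forcing it, until the orange hooks on both sides have clicked over the collar's floor and the collar bears firmly on the holder's shoulder. Then let go, and leave the other things on the bench where they are.

Things in the scene. Friction and masses are not known exactly. Their poses are not given: they have to be found in the camera images.
- lamp: Bare table lamp, heavy, does not move: dark base on a rubber mat, 124 mm across, brass stem, white LED sleeve, and on top a white oblong lamp holder with an orange spring hook at either end. Origin: centre of the underside, on the bench, z up. The holder's long axis and the two hooks lie along its y axis.
- shoulder (a point): On the lamp's axis 125 mm above the bench: the nominal height of the holder's flat shoulder (38 mm in x, 56 in y), on which the collar's floor comes to rest. The holder is screwed on by hand, so the true shoulder is anywhere from 119 to 131 mm and must be found by feel. Above it the holder is 25 mm (x) by 41 mm (y), with a chamfered top 25 mm above the shoulder.
- hook_left (a joint): Bend of the hook at the lamp's +y end: 0 rad upright, 0.09 rad when fully pushed inward by the collar's floor, back at 0 after the click. Spring hook, 12 mm wide. Its barb's outer face slopes from 19 mm off the axis at the tip, 21.5 mm above the shoulder, out to 25 mm at 7.5 mm above it; its underside is some 6 mm above the shoulder.
- hook_right (a joint): The same at the -y end. The push for both hooks rises over about 8 mm to 6 to 15 N in all and drops to nothing or below at the click; some 2 to 5 mm lower the floor meets the hard shoulder, where the force climbs steeply: bear on it with 8 to 18 N, moving at 5 mm/s or slower. Contact of more than 30 N between shade and lamp breaks the holder.
- shade: Shade, 0.13 to 0.27 kg: spun copper dome with two rows of brass beads, 160 mm across, rim down on the bench, a black oblong collar on top. Origin: centre of the rim plane, z up. It fits with its y axis along the lamp's y axis, either way round. Seated, its origin lies 52 mm below the shoulder (67 to 79 mm above the bench).
- collar (a point): Centre of the collar's open top, 78 mm above the shade's origin. Collar 40 mm along the shade's x, 60 mm along y, 24 mm tall, walls 3 mm; grip it across the 40 mm flats. Its floor, 4 mm thick (52 to 56 mm above the origin), has an oblong hole 28 mm (x) by 44 mm (y), rounded at its y edges. The dome falls from 54 mm beside the collar to 36 mm high at 63 mm from the axis.
- shade_left (a point): Point on the underside of the collar's floor, 26 mm to +y of the shade's axis, 52 mm above the shade's origin: here one hook latches over the floor.
- shade_right (a point): The same on the other side, 26 mm to -y of the shade's axis.
- hammer: Chasing hammer with a pale wooden handle, lying at the far side of the bench; a bystander.
- roundel: Engraved copper disc, 110 mm across, 9 mm high, at the far side; a bystander.
- bowl: Small brass bowl, 90 mm across, 40 mm high, at the far side; a bystander.
- coffee_pot: Small copper coffee pot with a long brass handle, 62 mm high (handle to 80 mm), at the far side; a bystander.
- punch_cup: Steel cup of chasing punches, 64 mm across, up to 114 mm high, at the robot's left; a bystander.
- lock_nut: Brass ring nut, 34 mm across, 10 mm high, in the middle of the bench; a bystander.
- polish: Jar of polish, 56 mm across, 75 mm high, at the robot's right; a bystander.

How it is judged (in metres and radians):
On the way, in this order (a step that is already met when the one before it is completed fails the run):
1. the shade is carried over the lamp holder, clear above it (horizontal distance between shade and lamp below 0.015 m and z of shade in the frame of lamp above 0.105 m), for 0.05 s.
2. with both hooks clicked, the shade is pressed firmly home on the shoulder (over 5 N) (horizontal distance between shade and lamp below 0.004 m and angle between shade's own z axis and vertical below 0.06 rad and z of each of shade_left, shade_right in the frame of lamp below 0.132 m and value of joint each of hook_left, hook_right below 0.015 rad and contact force between shade and lamp above 5 N), for 0.1 s.
At the end, for the whole second after the job is handed in: The shade sits on the lamp holder with both hooks sprung back over its collar floor: both hooks within 0.015 rad of upright, both sides of the floor less than 132 mm above the bench (unclicked it lies higher or the hooks are bent), within 4 mm of the lamp's axis, level within 0.06 rad, at rest (horizontal distance between shade and lamp below 0.004 m and angle between shade's own z axis and vertical below 0.06 rad and z of each of shade_left, shade_right in the frame of lamp below 0.132 m and value of joint each of hook_left, hook_right below 0.015 rad and linear speed of shade below 0.01 m/s); the robot touches nothing.
It fails at once if the shade is forced: more than 30 N between shade and lamp (contact force between shade and lamp above 30 N).
It fails at once if the shade is dropped or hammered onto the holder (faster than 0.25 m/s) (horizontal distance between shade and lamp below 0.03 m and z of shade in the frame of lamp below 0.1 m and linear speed of shade above 0.25 m/s).
It fails at once if another thing on the bench is pushed away by more than 30 mm (distance of any of hammer, roundel, bowl, coffee_pot, punch_cup, lock_nut, polish from where it was at the start of the episode above 0.03 m).
It also fails if it takes over 62 s, if anything falls off the work surface, if the arm or the gripper's body presses on something with over 40 N, if the wrist force passes 120 N, or if a joint passes its speed limit or range.

## Robot

A 6-joint arm with a two-finger parallel gripper is mounted at the origin on the work surface. World frame = base frame: x ahead of the robot, y to its left, z up, the work surface at z = 0. Lengths are in mm, angles in rad, forces in N, time in s.
With the tool pointing down it reaches from about 400 to 925 mm from the base axis. Payload 3.4 kg.
Tool frame: the origin (TCP) lies between the finger pads; the fingertips stand r.nose_length ahead of it and the grasp point (between the pads) lies 2 mm behind it (r.nose_length is the distance from the TCP to the fingertips, in mm); z points along the fingers, y is the line along which they close (so a half turn about z gives the same grasp; the last joint's range is limited). The gripper opens to 85 mm and grips with 20 to 120 N. Pads are 22 mm wide; open, the fingers measure 114 mm over their backs; the gripper's body (76 mm by 85 mm) begins 54 mm behind the grasp point. The pads swing forward as they close: fully open they stand 13 mm farther back than shut.
Start: joints at [1.23, 0.307, 1.506, -0, 1.328, -0.073], TCP at [151.62, 554.655, 248.305] pointing down, gripper open.
Joint ranges: [-3.12, 3.12], [-1.05, 2.28], [0.14, 2.33], [-1.42, 4.57], [0.1, 2.73], [-2.68, 2.68]. Speed limits (rad/s): [2.57, 2.57, 3.14, 3.14, 3.14, 3.14].

## Interface

Orientations are given as a 3x3 rotation matrix whose columns are the frame's x, y, z axes.
In Python, from rig import r gives the robot as it stands.
- The arm moves only by the shell command python3 inch.py 'ROWS' [OPENING]. ROWS is a JSON list of rows, 1 to 20 of them, each of 6 numbers: dx, dy, dz in units of 100 mm, then a rotation vector rx, ry, rz in units of 0.1 rad; each row is the pose to reach, as a shift and turn from the pose commanded when the command began, along the tool's axes at that moment; what a row does not reach only later rows make up. A row lasts 1/8 s, in which the tool goes at most 62.5 mm and 0.188 rad, less where a joint would pass 70% of its speed; a pose out of reach is approached as far as the arm can. OPENING is the finger opening in mm, set as the command begins (- or left out keeps the last). The fingers move at their own pace and stop on an object; the grip force is fixed at half the most. Time passes only in rows, so rows that do not move let the fingers close. It prints the time, the measured TCP pose, the force, the opening and the grip force at its end. Input that does not fit is refused with a message, and nothing moves.
- r.state(): the state, without advancing time (a new reading comes with each control period).
- r.grab_frame(name): name is "side" or "top" or "wrist"; returns the picture (384x512x3 uint8, blue, green, red); there is no depth.
- r.camera_model(name): a dict with "intrinsics" (3x3 intrinsics, pixels), "position" and "orientation" of the camera in the world. Camera axes: x right, y down, z forward; pixel columns grow to the right and rows downward; lengths in mm; the calibration is good to about 2 mm. A picture is of the moment at which its call begins: read the wrist's pose just before it. camera_model takes no time and is no camera call; for the wrist camera it gives the pose at the moment of the call.
- r.hand_in(): hands the job in; it is judged then, once.
The state is a dict: "t": time; "joint_pos": joint angles; "qd": joint speeds; "effort": joint torques, N m; "tool_pos": TCP position; "tool_rot": TCP orientation; "wrist_force": force on the tool from outside, world axes, zero at the start; "moment": the same for the moment, N m; "finger_gap": finger opening in mm; "gripper_force": force on a finger pad.
Only numpy, scipy, OpenCV 4.12 (cv2) and the standard library are available. Lean on these libraries where they do the work, as an engineer would, in place of code of your own. Each camera call takes 0.05 s, during which the arm holds its last target. There are 200 camera calls.

## Working session

There is one attempt and no reset: what is moved stays moved. The work goes in short steps, Python scripts to look and compute and a shell command to move; the robot and the scene stay as the last step left them, time stands still between calls to the robot, and variables do not carry over. Pictures are saved under pics/ and viewed, at most 11 in all, crops included, and the job is handed in when it is done.

```bash
mkdir -p pics; ls
python3 - <<'E'
from rig import r
import cv2,numpy as np
s=r.state();print(s['t'],s['tool_pos'],np.round(s['tool_rot'],3).tolist(),s['finger_gap'],r.nose_length)
for n in('top','side'):
    cv2.imwrite(f'pics/{n}0.png',r.grab_frame(n)); c=r.camera_model(n);print(n,{k:np.round(v,3).tolist() for k,v in c.items()})
E
```

```text
inch.py
pics
rig.py
0.0 [151.39208444 554.03002639 247.40247938] [[-0.965, 0.264, -0.001], [0.264, 0.965, -0.002], [0.0, -0.002, -1.0]] 85.72451679811013 17.0
top {'intrinsics': [[461.955, 0.0, 256.744], [0.0, 461.955, 188.606], [0.0, 0.0, 1.0]], 'position': [342.381, 2.777, 1304.139], 'orientation': [[-0.077, -0.972, 0.222], [-0.997, 0.075, -0.018], [0.001, -0.223, -0.975]]}
side {'intrinsics': [[400.787, 0.0, 252.825], [0.0, 400.787, 197.143], [0.0, 0.0, 1.0]], 'position': [119.686, -713.181, 1042.552], 'orientation': [[0.841, -0.396, 0.368], [-0.541, -0.621, 0.568], [0.003, -0.676, -0.736]]}
```

View pics/top0.png

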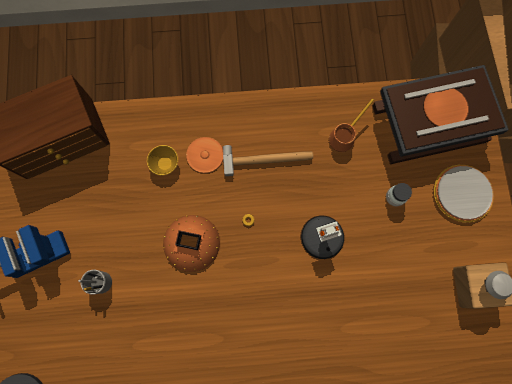

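View pics/side0.png

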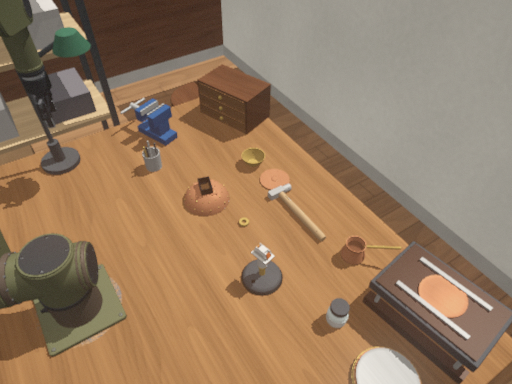

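The top view shows the shade collar near (189,241) and the lamp holder near (329,231). The lock nut is at (248,220), between them. In the side view the collar is near (205,186) and the holder near (262,254). I'll enlarge both from the top view.

```bash
cat > h.py <<'E'
import numpy as np,cv2
from rig import r
def ray(c,px,z):
    d=np.array(c['orientation'])@np.linalg.inv(c['intrinsics'])@np.array([*px,1.]);p=np.array(c['position'])
    return p+d*(z-p[2])/d[2]
def proj(c,P):
    q=np.array(c['intrinsics'])@(np.array(c['orientation']).T@(np.atleast_2d(P)-np.array(c['position'])).T)
    return (q[:2]/q[2]).T
E
python3 - <<'E'
from h import *
c=r.camera_model('top')
print(ray(c,(189,241),78),ray(c,(329,231),150))
im=cv2.imread('pics/top0.png')
a=[cv2.resize(im[y-32:y+32,x-32:x+32],(400,400),interpolation=cv2.INTER_CUBIC) for x,y in((189,241),(325,236))]
cv2.imwrite('pics/c1.png',np.hstack(a))
E
```

```text
[493.24662324 170.26493054  78.        ] [ 482.55819446 -191.07089829  150.        ]
```

View pics/c1.png

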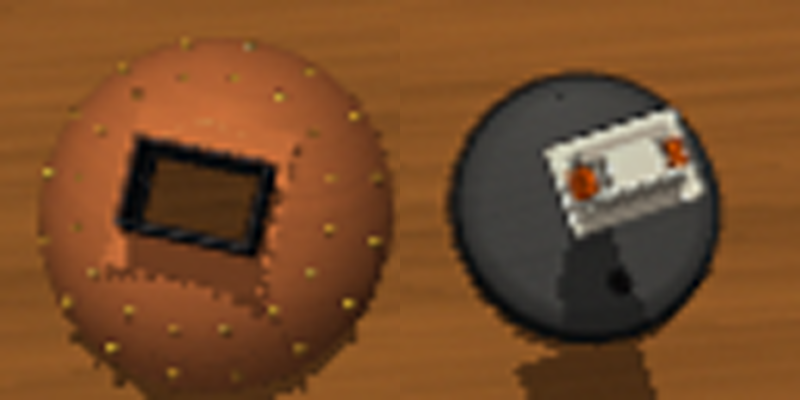

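```bash
cat >> h.py <<'E'
from scipy.spatial.transform import Rotation as R
def shift(P,yaw_y):
    """tool-frame shift to TCP P, pointing down, tool y axis at world angle yaw_y (mod pi), from current measured pose"""
    s=r.state();T=np.array(s['tool_rot'])
    best=None
    for k in (0,np.pi):
        y=np.array([np.cos(yaw_y+k),np.sin(yaw_y+k),0]);z=np.array([0,0,-1.]);G=np.c_[np.cross(y,z),y,z]
        v=R.from_matrix(T.T@G).as_rotvec()
        if best is None or np.linalg.norm(v)<np.linalg.norm(best):best=v
    print('shift',np.round(T.T@(np.array(P)-s['tool_pos']),1),'rv',np.round(best,4))
E
python3 - <<'E'
from h import *
c=r.camera_model('top')
o=np.array([157,209]);k=[ray(c,o+np.array(p)/6.25-0.42,78)[:2] for p in((135,135),(277,163),(258,257),(118,228))]
k=np.array(k);print(k,k.mean(0))
d=(k[1]-k[0])+(k[2]-k[3]);ys=np.arctan2(*d[::-1]);print('shade y',ys,np.linalg.norm(d)/2)
o=np.array([293,204]);h=[ray(c,o+np.array(p)/6.25-0.42,144)[:2] for p in((183,183),(276,153))]
h=np.array(h);d=h[1]-h[0];yl=np.arctan2(*d[::-1]);print('lamp',h.mean(0),yl,np.linalg.norm(d))
print('turn',yl-ys, r.state()['joint_pos'])
shift([*k.mean(0),200],ys+np.pi/2)
E
```

```text
[[524.30135081 197.76317189]
 [507.68611234 137.94332711]
 [468.47717765 147.93934134]
 [485.24733973 206.48632311]] [496.42799513 172.53304086]
shade y -1.8457052711483184 61.49246010362551
lamp [ 484.59619661 -193.00935367] -1.3373087504877867 39.898014985681826
turn 0.5083965206605316 [ 1.23052997e+00  3.07510901e-01  1.50756907e+00 -1.03195877e-05
  1.32839322e+00 -7.35153682e-02]
shift [-433.4 -277.    47.9] rv [-1.4000e-03 -1.6000e-03 -1.5626e+00]
```

Units first: shifts go in units of 100 mm and turns go in units of 0.1 rad. So -57 mm is -0.57, -434 mm is -4.34, 1.22 rad is 12.2.

```bash
python3 inch.py '[[-0.43,-0.27,0,0,0,1.5],[-0.9,-0.57,0,0,0,3.2],[-1.38,-0.88,0,0,0,5],[-1.86,-1.18,0,0,0,6.8],[-2.34,-1.49,0,0,0,8.6],[-2.82,-1.8,0,0,0,10.4],[-3.3,-2.1,0,0,0,12.2],[-3.8,-2.43,0,0,0,14],[-4.2,-2.68,0,0,0,15.4],[-4.34,-2.77,0,0,0,15.8],[-4.34,-2.77,0,0,0,15.8]]'
python3 - <<'E'
from h import *
s=r.state();print(s['t'],s['tool_pos'],s['joint_pos'])
c=r.camera_model('wrist');print({k:np.round(v,3).tolist() for k,v in c.items()})
cv2.imwrite('pics/w1.png',r.grab_frame('wrist'))
E
```

```text
t: 1.48
tool_pos: [497.3, 172.6, 247.8]
tool_rot: [[0.273, 0.962, -0.001], [0.962, -0.273, 0.0], [-0.0, -0.001, -1.0]]
wrist_force: [0.7, 0.0, -0.2]
finger_gap: 85.5
gripper_force: 0.0
1.475 [497.28094877 172.55842821 247.82611097] [2.53390507e-01 2.40097398e-01 1.60544561e+00 5.45735728e-04
 1.29724827e+00 5.30219733e-01]
{'intrinsics': [[329.051, 0.0, 257.633], [0.0, 329.051, 196.322], [0.0, 0.0, 1.0]], 'position': [521.727, 253.236, 373.64], 'orientation': [[0.962, -0.257, -0.09], [-0.273, -0.91, -0.311], [-0.002, 0.324, -0.946]]}
```

View pics/w1.png

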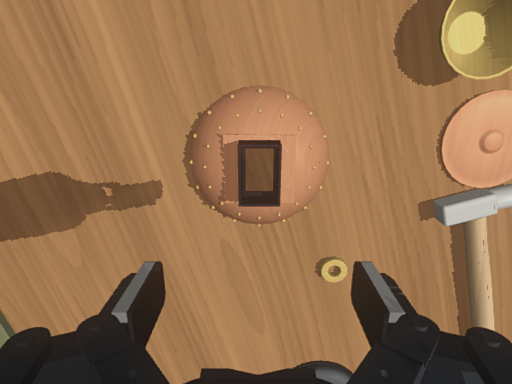

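The wrist view shows the collar upright in the picture, spanning about columns 239–281 and rows 141–206, already in line with the tool. I'll enlarge it and overlay a model of the collar.

```bash
cat >> h.py <<'E'
def box(P,yaw,a,b,z):
    u=np.array([np.cos(yaw),np.sin(yaw)]);v=np.array([-u[1],u[0]])
    return np.array([[*(np.array(P[:2])+sx*a/2*v+sy*b/2*u),z] for sx,sy in((1,1),(1,-1),(-1,-1),(-1,1))])
def overlay(im,polys,x,y,w,h,k,fn):
    o=cv2.resize(im[y:y+h,x:x+w],None,fx=k,fy=k,interpolation=cv2.INTER_CUBIC)
    for p,col in polys:
        q=np.round(((p-[x,y]+.5)*k-.5)*16).astype(np.int32)
        cv2.polylines(o,[q.reshape(-1,1,2)],True,col,1,cv2.LINE_AA,4)
    cv2.imwrite(fn,o)
E
python3 - <<'E'
from h import *
im=cv2.imread('pics/w1.png');c=r.camera_model('wrist')
P=(496.4,172.5);y=-1.8457
overlay(im,[(proj(c,box(P,y,40,60,78)),(0,255,0)),(proj(c,box(P,y,34,54,78)),(255,255,0)),(proj(c,box(P,y,28,44,56)),(0,0,255))],220,125,80,95,6,'pics/o1.png')
E
```

```text
(no output)
```

View pics/o1.png

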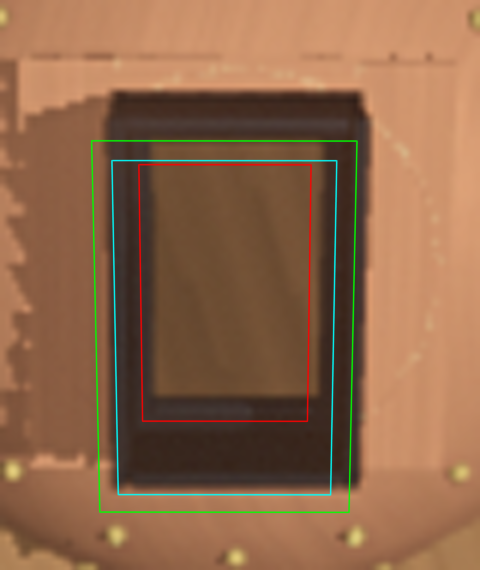

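The collar sits about 4 px up and 2 px right of my first estimate, with the yaw correct. The wrist-camera position is therefore (499.2, 175.7). I'll descend to TCP z = 76 and close.

In the tool's units: 172 mm is 1.72, 40 mm is 0.4.

```bash
python3 inch.py '[[0.02,0.01,0.4,0,0,0],[0.035,0.01,0.8,0,0,0],[0.035,0.01,1.2,0,0,0],[0.035,0.01,1.45,0,0,0],[0.035,0.01,1.6,0,0,0],[0.035,0.01,1.68,0,0,0],[0.035,0.01,1.72,0,0,0],[0.035,0.01,1.72,0,0,0]]' && python3 inch.py '[[0,0,0,0,0,0],[0,0,0,0,0,0],[0,0,0,0,0,0],[0,0,0,0,0,0],[0,0,0,0,0,0],[0,0,0,0,0,0],[0,0,0,0,0,0],[0,0,0,0,0,0]]' 20
```

```text
t: 2.52
tool_pos: [499.5, 176.3, 76.8]
tool_rot: [[0.272, 0.962, 0.001], [0.962, -0.272, 0.0], [0.001, 0.001, -1.0]]
wrist_force: [0.6, -0.1, 0.7]
finger_gap: 85.5
gripper_force: 0.0
t: 3.52
tool_pos: [499.7, 176.2, 77.0]
tool_rot: [[0.272, 0.962, 0.001], [0.962, -0.272, 0.0], [0.001, 0.001, -1.0]]
wrist_force: [0.2, -1.2, 6.1]
finger_gap: 38.8
gripper_force: 60.6
```

In the tool's units: -203 mm is -2.03, -12 mm is -0.12.

```bash
python3 inch.py '[[0,0,-0.03,0,0,0],[0,0,-0.12,0,0,0],[0,0,-0.3,0,0,0],[0,0,-0.55,0,0,0],[0,0,-0.85,0,0,0],[0,0,-1.15,0,0,0],[0,0,-1.45,0,0,0],[0,0,-1.75,0,0,0],[0,0,-1.95,0,0,0],[0,0,-2.03,0,0,0]]' && python3 inch.py '[[-0.1,0.03,0,0,0,0],[-0.33,0.1,0,0,0,-0.2],[-0.66,0.2,0,0,0,-0.6],[-0.99,0.3,0,0,0,-1],[-1.32,0.4,0,0,0,-1.5],[-1.65,0.5,0,0,0,-2],[-1.98,0.6,0,0,0,-2.5],[-2.31,0.7,0,0,0,-3],[-2.64,0.8,0,0,0,-3.4],[-2.97,0.9,0,0,0,-3.8],[-3.3,1,0,0,0,-4.2],[-3.63,1.1,0,0,0,-4.5],[-3.96,1.2,0,0,0,-4.8],[-4.25,1.29,0,0,0,-5],[-4.45,1.35,0,0,0,-5.09],[-4.54,1.38,0,0,0,-5.09],[-4.54,1.38,0,0,0,-5.09],[-4.54,1.38,0,0,0,-5.09]]' &&  python3 - <<'E'
from h import *
c=r.camera_model('wrist');print({k:np.round(v,3).tolist() for k,v in c.items()})
cv2.imwrite('pics/w2.png',r.grab_frame('wrist'))
E
```

```text
t: 4.78
tool_pos: [499.4, 176.2, 280.8]
tool_rot: [[0.272, 0.962, 0.002], [0.962, -0.272, 0.001], [0.001, 0.002, -1.0]]
wrist_force: [-0.1, 0.1, -2.1]
finger_gap: 38.5
gripper_force: 60.6
t: 7.02
tool_pos: [507.9, -297.4, 278.9]
tool_rot: [[-0.231, 0.973, -0.001], [0.973, 0.231, 0.001], [0.001, -0.001, -1.0]]
wrist_force: [0.6, 1.1, -2.9]
finger_gap: 38.6
gripper_force: 60.6
{'intrinsics': [[329.051, 0.0, 257.633], [0.0, 329.051, 196.322], [0.0, 0.0, 1.0]], 'position': [490.03, -215.889, 404.841], 'orientation': [[0.973, 0.22, 0.074], [0.232, -0.921, -0.314], [-0.001, 0.323, -0.947]]}
```

View pics/w2.png

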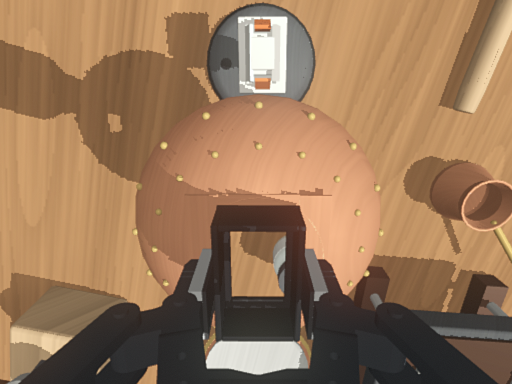

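The wrist view shows the holder at (263,55), with hooks at (263,25) and (263,83). The held collar spans columns 212–305, with its top edge at row 206 or so. I'll overlay models of both to get the relative offset.

Run:
```python
from h import *
im=cv2.imread('pics/w2.png');c=r.camera_model('wrist');s=r.state()
P=(484.6,-193);y=1.8043;G=(0,255,0);t=s['tool_pos'];yt=np.arctan2(s['tool_rot'][1][0],s['tool_rot'][0][0]);print(t,yt)
overlay(im,[(proj(c,box(P,y,38,56,125)),G),(proj(c,box(P,y,25,41,150)),(255,0,255))],215,5,95,100,6,'pics/a.png')
overlay(im,[(proj(c,box(t,yt,40,60,280)),G),(proj(c,box(t,yt,34,54,280)),(255,255,0)),(proj(c,box(t,yt,28,44,258)),(0,0,255))],190,190,135,160,4,'pics/b.png')
a=cv2.imread('pics/a.png');b=cv2.imread('pics/b.png');o=np.zeros((600,800,3),np.uint8)
a=cv2.resize(a,None,fx=.75,fy=.75) if a.shape[1]+b.shape[1]>1200 else a
o[:600,:400]=a[:600,80:480];o[:600,400:]=b[:600,70:470];cv2.imwrite('pics/o2.png',o)
```

```text
[ 507.99489069 -297.30183445  279.10326524] 1.8045006249652669
```

View pics/o2.png

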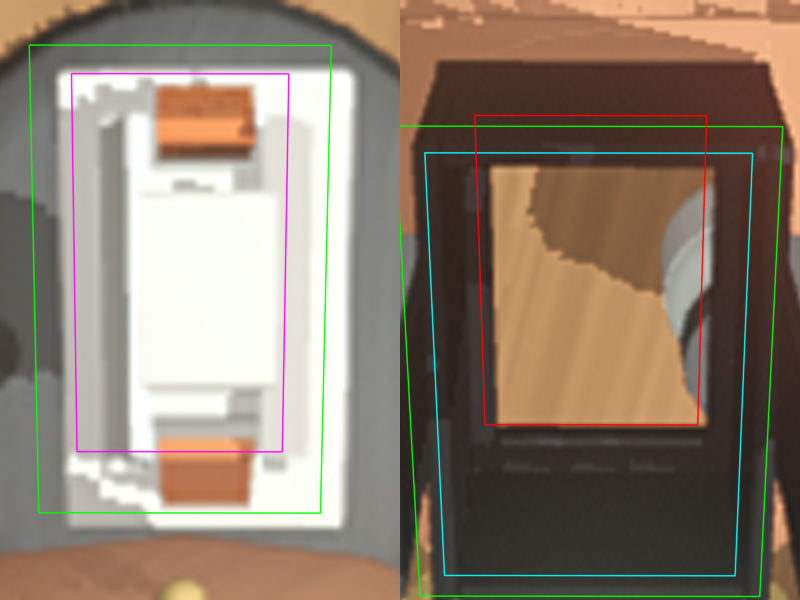

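In the tool's units: 106 mm is 1.06, 91 mm is 0.91.

```bash
python3 inch.py '[[0.08,0,0,0,0,0],[0.3,0.01,0,0,0,0],[0.6,0.02,0,0,0,0],[0.85,0.03,0,0,0,0],[1,0.03,0,0,0,0],[1.06,0.03,0.05,0,0,0],[1.06,0.03,0.2,0,0,0],[1.06,0.03,0.4,0,0,0],[1.06,0.03,0.6,0,0,0],[1.06,0.03,0.76,0,0,0],[1.06,0.03,0.86,0,0,0],[1.06,0.03,0.91,0,0,0],[1.06,0.03,0.91,0,0,0],[1.06,0.03,0.91,0,0,0]]' &&  python3 - <<'E'
from h import *
c=r.camera_model('wrist');im=r.grab_frame('wrist');s=r.state()
cv2.imwrite('pics/w3.png',im)
t=s['tool_pos'];y=1.8045;z=t[2];print(t)
cv2.imwrite('pics/w3c.png',cv2.resize(im[200:350,180:340],None,fx=4,fy=4,interpolation=cv2.INTER_CUBIC)[:600,:640])
E
```

```text
t: 8.82
tool_pos: [487.1, -194.8, 188.9]
tool_rot: [[-0.231, 0.973, 0.001], [0.973, 0.231, -0.001], [-0.001, 0.001, -1.0]]
wrist_force: [-0.9, -0.5, -1.1]
finger_gap: 38.7
gripper_force: 60.6
[ 487.13339839 -194.71541959  188.95195061]
```

View pics/w3c.png

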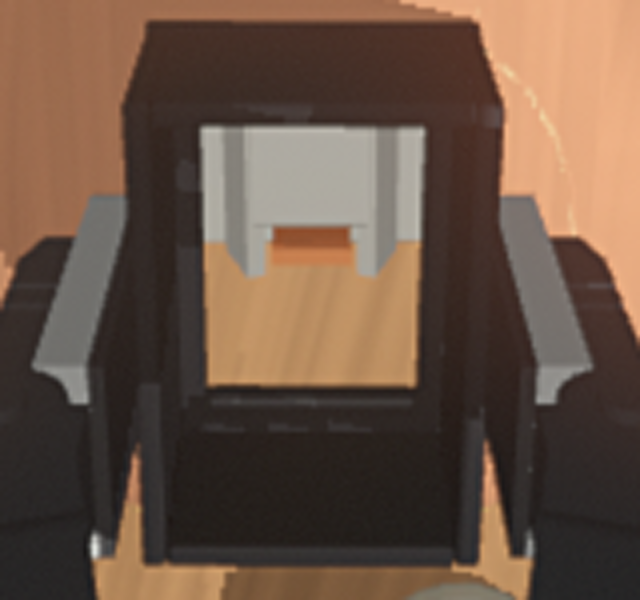

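The holder shows through the hole, centred at crop column 311 against the hole's 313. That is only about 0.3 mm sideways. For the other direction I'll solve from the edge rows.

Run:
```python
from h import *
from scipy.optimize import least_squares
c=r.camera_model('wrist');s=r.state();t=np.array(s['tool_pos']);T=np.array(s['tool_rot'])
def row(x,z): return proj(c,[*(t+T[:,0]*x)[:2],z])[0,1]
px=lambda v:200+(v+.5)/4-.5
f=lambda p:[row(p[0]-30,p[1])-px(563),row(p[0]+30,p[1])-px(105),row(p[0]-22,p[1]-26)-px(388)]
a=least_squares(f,[0,t[2]]);print('collar x,ztop',a.x,a.fun)
for z in(24,26):
  print([row(a.x[0]-30,a.x[1]),px(563),row(a.x[0]-22,a.x[1]-z),px(388),row(a.x[0]+27,a.x[1]),px(122)])
g=lambda p:[row(p[0]-20.5,p[1]+25)-px(275),row(p[0]-28,p[1])-px(241)]
b=least_squares(g,[0,120]);print('lamp x,h',b.x,b.fun)
for h in(119,122,125,128,131):
  print(h,[least_squares(lambda p:g([p[0],h])[i:i+1],[0]).x[0] for i in(0,1)])
```

```text
collar x,ztop [ -3.05474101 188.43933817] [ 1.17317881  0.71582276 -2.26842846]
[np.float64(341.54817881214177), 340.375, np.float64(296.6062315956288), 296.625, np.float64(233.10504117842427), 230.125]
[np.float64(341.54817881214177), 340.375, np.float64(294.3565715406011), 296.625, np.float64(233.10504117842427), 230.125]
lamp x,h [-20.57474989  84.46507954] [6.30961949e-12 2.72848411e-12]
119 [np.float64(0.42037512423224543), np.float64(-0.7344600366851607)]
122 [np.float64(2.244192124538381), np.float64(0.9890380579060687)]
125 [np.float64(4.0680091253833455), np.float64(2.7125361499638694)]
128 [np.float64(5.891826126228364), np.float64(4.436034243543765)]
131 [np.float64(7.715643128461855), np.float64(6.159532337123403)]
```

Run:
```python
from h import *
from scipy.optimize import least_squares
c=r.camera_model('wrist');s=r.state();t=np.array(s['tool_pos']);T=np.array(s['tool_rot'])
c2=dict(c,position=np.array([490.03,-215.889,404.841]),orientation=np.array([[0.973,0.22,0.074],[0.232,-0.921,-0.314],[-0.001,0.323,-0.947]]))
row=lambda c,x,z:proj(c,[*(t+T[:,0]*x)[:2],z])[0,1]
px=lambda v:200+(v+.5)/4-.5
p2=lambda v:5+(v+.5)/6-.5
# d = camera pitch error (px) common to both views
def g(p,w=(1,1,1,1,1)):
    x,h,d=p
    return [row(c2,x+28,h)+d-p2(70),row(c2,x-28,h)+d-p2(528),row(c,x-20.5,h+25)+d-px(275),row(c,x-28,h)+d-px(241),d/3,(h-125)/6]
b=least_squares(g,[0,120,0]);print('lamp x,h,d',b.x,np.round(b.fun,2))
d=b.x[2]
f=lambda p:[row(c,p[0]-30,p[1])+d-px(563),row(c,p[0]-22,p[1]-25)+d-px(388)]
a=least_squares(f,[0,t[2]-1]);print('collar x,ztop',a.x,a.fun)
for h in(119,122,125):
  q=least_squares(lambda p:g([p[0],h,p[1]]),[0,0]);dd=q.x[1]
  a=least_squares(lambda p:[row(c,p[0]-30,t[2]+1)+dd-px(563),row(c,p[0]-22,t[2]-24)+dd-px(388)],[0]);print(h,q.x,2*q.cost,a.x)
```

```text
lamp x,h,d [  0.91700677 119.68179671   0.91301606] [-0.   -0.14  0.79 -0.75  0.3  -0.89]
collar x,ztop [ -8.34305549 181.30422345] [-9.87256499e-10 -1.33559297e-09]
119 [0.70463165 0.86282618] 2.5259878837486287 [-1.24303731]
122 [1.64442435 1.09153432] 7.326071366847525 [-1.10404298]
125 [2.59840368 1.34158923] 30.416480433927187 [-0.95216243]
```

The fit puts the shoulder at about 120 mm and the lamp 2–4 mm to +x of the collar in tool axes. I'll shift +2.5 mm, come down 14 mm and look again with less parallax.

```bash
python3 inch.py '[[0.01,0,0.02,0,0,0],[0.02,-0.003,0.06,0,0,0],[0.025,-0.003,0.1,0,0,0],[0.025,-0.003,0.13,0,0,0],[0.025,-0.003,0.14,0,0,0],[0.025,-0.003,0.14,0,0,0],[0.025,-0.003,0.14,0,0,0]]' &&  python3 - <<'E'
from h import *
im=r.grab_frame('wrist');cv2.imwrite('pics/w4.png',im)
cv2.imwrite('pics/w4c.png',cv2.resize(im[215:345,205:305],None,fx=4.6,fy=4.6,interpolation=cv2.INTER_CUBIC)[:600,:640])
E
```

```text
t: 9.75
tool_pos: [485.9, -192.2, 174.4]
tool_rot: [[-0.231, 0.973, 0.0], [0.973, 0.231, -0.0], [-0.0, 0.0, -1.0]]
wrist_force: [0.4, -0.6, -1.6]
finger_gap: 38.5
gripper_force: 60.6
```

View pics/w4c.png

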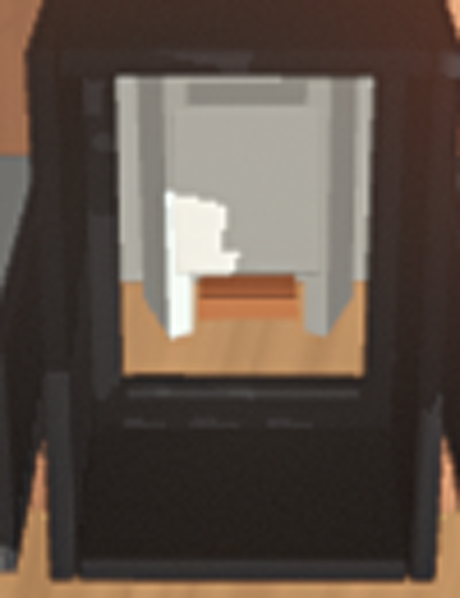

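Run:
```python
from h import *
from scipy.optimize import brentq
c=r.camera_model('wrist');s=r.state();t=np.array(s['tool_pos']);T=np.array(s['tool_rot'])
row=lambda x,z:proj(c,[*(t+T[:,0]*x)[:2],z])[0,1]
px=lambda v:215+(v+.5)/4.6-.5
X=lambda v,z:round(brentq(lambda x:row(x,z)-px(v),-80,80),2)
print('t',t)
for z in(149,150,151,152,153.):print('hole ctr',z,X(377,z)+22)
for h in(119,120,121,122.):print('lamp',h,X(337,h+25)+20.5,X(280,h)+28)
print('collar far outer',X(578,t[2]+1)+30, 'near outer',X(48,t[2]+1)-30,X(75,t[2]+1)-27)
```

```text
t [ 485.88839452 -192.18551667  174.41712965]
hole ctr 149 -3.6700000000000017
hole ctr 150 -2.9499999999999993
hole ctr 151 -2.219999999999999
hole ctr 152 -1.5
hole ctr 153.0 -0.7800000000000011
lamp 119 -3.09 -3.5500000000000007
lamp 120 -2.3999999999999986 -2.9200000000000017
lamp 121 -1.7199999999999989 -2.280000000000001
lamp 122.0 -1.0300000000000011 -1.6499999999999986
collar far outer -0.8999999999999986 near outer -1.6999999999999993 -1.3599999999999994
```

```bash
python3 inch.py '[[-0.008,0.0025,0,0,0,0],[-0.008,0.0025,0.01,0,0,0],[-0.008,0.0025,0.02,0,0,0],[-0.008,0.0025,0.03,0,0,0],[-0.008,0.0025,0.04,0,0,0],[-0.008,0.0025,0.04,0,0,0]]' && python3 inch.py '[[0,0,0.005,0,0,0],[0,0,0.01,0,0,0],[0,0,0.015,0,0,0],[0,0,0.02,0,0,0],[0,0,0.025,0,0,0],[0,0,0.03,0,0,0],[0,0,0.03,0,0,0]]'
```

```text
t: 10.55
tool_pos: [486.1, -192.8, 170.2]
tool_rot: [[-0.231, 0.973, -0.0], [0.973, 0.231, 0.0], [0.0, -0.0, -1.0]]
wrist_force: [-0.5, -0.7, -2.5]
finger_gap: 38.4
gripper_force: 60.6
t: 11.42
tool_pos: [486.2, -192.8, 167.3]
tool_rot: [[-0.231, 0.973, -0.0], [0.973, 0.231, 0.0], [0.0, -0.0, -1.0]]
wrist_force: [0.7, 0.1, -2.1]
finger_gap: 38.6
gripper_force: 60.6
```

```bash
python3 inch.py '[[0,0,0.006,0,0,0],[0,0,0.012,0,0,0],[0,0,0.018,0,0,0],[0,0,0.024,0,0,0],[0,0,0.03,0,0,0],[0,0,0.03,0,0,0]]' && python3 inch.py '[[0,0,0.006,0,0,0],[0,0,0.012,0,0,0],[0,0,0.018,0,0,0],[0,0,0.024,0,0,0],[0,0,0.03,0,0,0],[0,0,0.03,0,0,0]]'
```

```text
t: 12.18
tool_pos: [486.2, -192.8, 164.3]
tool_rot: [[-0.231, 0.973, -0.0], [0.973, 0.231, 0.0], [0.0, -0.0, -1.0]]
wrist_force: [0.4, 0.4, -2.3]
finger_gap: 39.0
gripper_force: 60.6
t: 12.92
tool_pos: [486.2, -192.8, 161.2]
tool_rot: [[-0.231, 0.973, -0.0], [0.973, 0.231, 0.0], [0.0, -0.0, -1.0]]
wrist_force: [0.3, -0.4, -2.2]
finger_gap: 38.3
gripper_force: 60.6
```

In the tool's units: 2 mm is 0.02, 1.5 mm is 0.015.

```bash
python3 inch.py '[[0,0,0.005,0,0,0],[0,0,0.01,0,0,0],[0,0,0.015,0,0,0],[0,0,0.02,0,0,0],[0,0,0.02,0,0,0]]' && python3 inch.py '[[0,0,0.005,0,0,0],[0,0,0.01,0,0,0],[0,0,0.015,0,0,0],[0,0,0.02,0,0,0],[0,0,0.02,0,0,0]]'
```

```text
t: 13.55
tool_pos: [486.3, -192.9, 159.3]
tool_rot: [[-0.231, 0.973, 0.0], [0.973, 0.231, -0.0], [-0.0, 0.0, -1.0]]
wrist_force: [0.9, -0.4, -1.8]
finger_gap: 38.5
gripper_force: 60.5
t: 14.18
tool_pos: [486.5, -192.9, 157.5]
tool_rot: [[-0.231, 0.973, 0.001], [0.973, 0.231, -0.0], [-0.0, 0.001, -1.0]]
wrist_force: [1.5, -0.2, 1.5]
finger_gap: 38.6
gripper_force: 61.0
```

In the tool's units: 2 mm is 0.02, 1.5 mm is 0.015.

```bash
python3 inch.py '[[0,0,0.005,0,0,0],[0,0,0.01,0,0,0],[0,0,0.015,0,0,0],[0,0,0.02,0,0,0],[0,0,0.02,0,0,0]]' && python3 inch.py '[[0,0,0.005,0,0,0],[0,0,0.01,0,0,0],[0,0,0.015,0,0,0],[0,0,0.015,0,0,0]]'
```

```text
t: 14.8
tool_pos: [486.4, -192.9, 155.4]
tool_rot: [[-0.231, 0.973, 0.0], [0.973, 0.231, -0.0], [-0.0, 0.0, -1.0]]
wrist_force: [-0.5, 0.3, 4.1]
finger_gap: 38.5
gripper_force: 61.3
t: 15.3
tool_pos: [486.5, -193.0, 154.2]
tool_rot: [[-0.231, 0.973, 0.001], [0.973, 0.231, -0.0], [-0.001, 0.001, -1.0]]
wrist_force: [-0.5, -0.6, 6.4]
finger_gap: 38.8
gripper_force: 61.5
```

```bash
python3 inch.py '[[0,0,0.005,0,0,0],[0,0,0.01,0,0,0],[0,0,0.015,0,0,0],[0,0,0.015,0,0,0]]' && python3 inch.py '[[0,0,0.005,0,0,0],[0,0,0.01,0,0,0],[0,0,0.01,0,0,0]]'
```

```text
t: 15.8
tool_pos: [486.4, -192.8, 152.3]
tool_rot: [[-0.231, 0.973, 0.0], [0.973, 0.231, -0.0], [-0.0, 0.0, -1.0]]
wrist_force: [1.5, -0.1, 2.4]
finger_gap: 38.8
gripper_force: 61.0
t: 16.18
tool_pos: [485.3, -192.5, 150.2]
tool_rot: [[-0.231, 0.973, -0.002], [0.973, 0.231, 0.001], [0.002, -0.002, -1.0]]
wrist_force: [0.4, -1.0, -7.1]
finger_gap: 38.5
gripper_force: 60.9
```

The force peaked and then fell below the free weight, so the hooks have clicked. Next I'll find the shoulder in small steps.

In the tool's units: 0.8 mm is 0.008, 0.4 mm is 0.004.

```bash
python3 inch.py '[[0,0,0.004,0,0,0],[0,0,0.008,0,0,0],[0,0,0.008,0,0,0]]' && python3 inch.py '[[0,0,0.004,0,0,0],[0,0,0.008,0,0,0],[0,0,0.008,0,0,0]]'
```

```text
t: 16.55
tool_pos: [485.5, -192.6, 150.1]
tool_rot: [[-0.231, 0.973, -0.002], [0.973, 0.231, 0.0], [0.001, -0.001, -1.0]]
wrist_force: [-0.9, -1.6, -7.2]
finger_gap: 38.4
gripper_force: 60.9
t: 16.92
tool_pos: [486.2, -192.8, 149.7]
tool_rot: [[-0.231, 0.973, -0.0], [0.973, 0.231, 0.0], [0.0, -0.0, -1.0]]
wrist_force: [-1.2, -0.5, -4.5]
finger_gap: 38.5
gripper_force: 61.1
```

```bash
python3 inch.py '[[0,0,0.004,0,0,0],[0,0,0.008,0,0,0],[0,0,0.008,0,0,0]]' && python3 inch.py '[[0,0,0.004,0,0,0],[0,0,0.008,0,0,0],[0,0,0.008,0,0,0]]'
```

```text
t: 17.3
tool_pos: [486.7, -192.9, 149.3]
tool_rot: [[-0.231, 0.973, 0.001], [0.973, 0.231, -0.0], [-0.001, 0.001, -1.0]]
wrist_force: [-0.3, 0.9, -2.0]
finger_gap: 38.4
gripper_force: 61.4
t: 17.68
tool_pos: [486.4, -192.9, 148.1]
tool_rot: [[-0.231, 0.973, 0.0], [0.973, 0.231, -0.0], [-0.0, 0.0, -1.0]]
wrist_force: [-0.4, 0.2, -1.9]
finger_gap: 38.9
gripper_force: 61.4
```

In the tool's units: 0.8 mm is 0.008, 0.4 mm is 0.004.

```bash
python3 inch.py '[[0,0,0.004,0,0,0],[0,0,0.008,0,0,0],[0,0,0.008,0,0,0]]' && python3 inch.py '[[0,0,0.004,0,0,0],[0,0,0.008,0,0,0],[0,0,0.008,0,0,0]]'
```

```text
t: 18.05
tool_pos: [486.2, -192.8, 147.3]
tool_rot: [[-0.231, 0.973, -0.0], [0.973, 0.231, 0.0], [0.0, -0.0, -1.0]]
wrist_force: [-0.0, -0.0, -2.6]
finger_gap: 38.7
gripper_force: 61.4
t: 18.42
tool_pos: [486.4, -192.9, 146.8]
tool_rot: [[-0.231, 0.973, 0.001], [0.973, 0.231, -0.0], [-0.0, 0.0, -1.0]]
wrist_force: [0.2, -0.9, 0.6]
finger_gap: 38.7
gripper_force: 61.7
```

```bash
python3 inch.py '[[0,0,0.003,0,0,0],[0,0,0.006,0,0,0],[0,0,0.006,0,0,0]]' && python3 inch.py '[[0,0,0.003,0,0,0],[0,0,0.006,0,0,0],[0,0,0.006,0,0,0]]'
```

```text
t: 18.8
tool_pos: [486.5, -193.0, 146.3]
tool_rot: [[-0.231, 0.973, 0.001], [0.973, 0.231, -0.0], [-0.0, 0.001, -1.0]]
wrist_force: [-0.6, 0.5, 4.5]
finger_gap: 38.8
gripper_force: 62.2
t: 19.18
tool_pos: [486.5, -193.0, 146.3]
tool_rot: [[-0.231, 0.973, 0.001], [0.973, 0.231, -0.001], [-0.001, 0.001, -1.0]]
wrist_force: [-2.5, 0.8, 8.4]
finger_gap: 38.8
gripper_force: 62.8
```

In the tool's units: 0.5 mm is 0.005, 0.3 mm is 0.003.

```bash
python3 inch.py '[[0,0,0.003,0,0,0],[0,0,0.005,0,0,0],[0,0,0.005,0,0,0],[0,0,0.005,0,0,0],[0,0,0.005,0,0,0],[0,0,0.005,0,0,0]]'
python3 - <<'E'
from h import *
im=r.grab_frame('wrist');cv2.imwrite('pics/w5.png',im)
cv2.imwrite('pics/w5c.png',cv2.resize(im[215:345,205:305],None,fx=4.6,fy=4.6,interpolation=cv2.INTER_CUBIC))
E
```

```text
t: 19.92
tool_pos: [486.5, -192.9, 146.3]
tool_rot: [[-0.231, 0.973, 0.001], [0.973, 0.231, -0.001], [-0.001, 0.001, -1.0]]
wrist_force: [-2.7, 1.3, 10.9]
finger_gap: 38.9
gripper_force: 63.1
```

View pics/w5c.png

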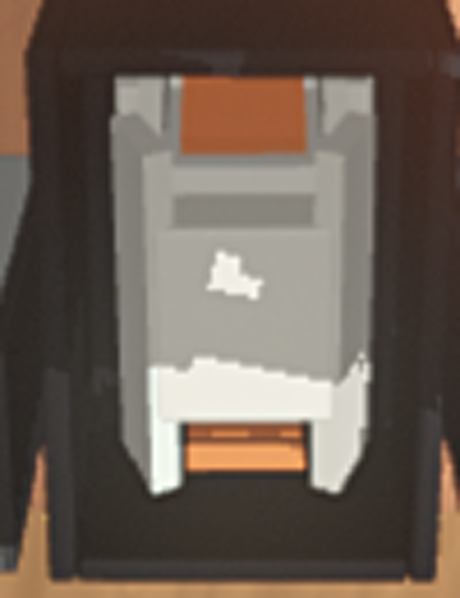

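The holder is fully inside the collar, centred, and both hooks are visible and straight at rows 110 and 450. The collar bears with about 13 N. I'll unload, open and retreat straight up.

In the tool's units: -1 mm is -0.01, -1.6 mm is -0.016.

```bash
python3 inch.py '[[0,0,-0.005,0,0,0],[0,0,-0.01,0,0,0],[0,0,-0.016,0,0,0],[0,0,-0.016,0,0,0]]' && python3 inch.py '[[0,0,0,0,0,0],[0,0,0,0,0,0],[0,0,0,0,0,0],[0,0,0,0,0,0],[0,0,0,0,0,0],[0,0,0,0,0,0],[0,0,0,0,0,0],[0,0,0,0,0,0]]' 85 && python3 inch.py '[[0,0,-0.03,0,0,0],[0,0,-0.1,0,0,0],[0,0,-0.25,0,0,0],[0,0,-0.5,0,0,0],[0,0,-0.8,0,0,0],[0,0,-1.05,0,0,0],[0,0,-1.15,0,0,0],[0,0,-1.15,0,0,0],[0,0,-1.15,0,0,0]]'
python3 - <<'E'
from h import *
a=r.grab_frame('wrist')[60:384,100:420];b=cv2.resize(r.grab_frame('side')[215:295,220:300],(324,324),interpolation=cv2.INTER_CUBIC)
cv2.imwrite('pics/w6.png',np.hstack([a,b]))
E
```

```text
t: 20.48
tool_pos: [486.3, -192.9, 146.3]
tool_rot: [[-0.231, 0.973, 0.0], [0.973, 0.231, -0.0], [-0.0, 0.0, -1.0]]
wrist_force: [-0.0, -1.2, 0.9]
finger_gap: 38.7
gripper_force: 61.9
t: 21.48
tool_pos: [486.2, -192.8, 146.4]
tool_rot: [[-0.231, 0.973, 0.0], [0.973, 0.231, -0.0], [-0.0, 0.0, -1.0]]
wrist_force: [-0.6, 0.0, -0.9]
finger_gap: 85.1
gripper_force: 0.0
t: 22.6
tool_pos: [485.5, -192.5, 260.5]
tool_rot: [[-0.231, 0.973, -0.002], [0.973, 0.231, 0.001], [0.001, -0.001, -1.0]]
wrist_force: [0.2, 1.1, -0.2]
finger_gap: 84.3
gripper_force: 0.0
```

View pics/w6.png

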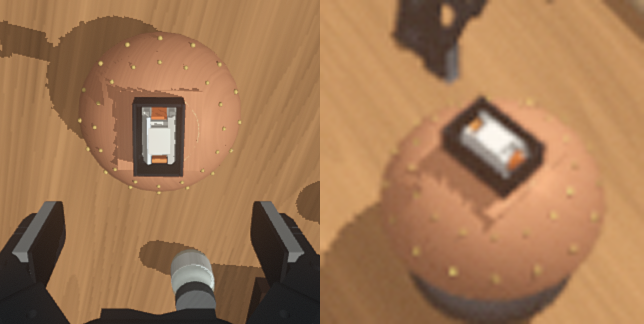

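The shade sits level and centred on the lamp, with both hooks showing in the collar (wrist crop rows 113 and 160). The gripper is clear.

```bash
python3 -c "
from rig import r
print(r.hand_in())"
```

```text
the job is handed in; nothing more can be done
None
```

The copper shade is fitted: the hooks clicked at about 9 N, the collar bore on the shoulder with about 13 N, and I released it level and centred at about 22.6 s, touching nothing else, then handed in (no verdict was returned).

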